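# Sound the mould's well with the bench depth gauge and lock it

## Task

Two identical depth gauges stand on the casting table; one has a square mould block with a round well under its probe, the other only a flat round plate. On the gauge over the mould block, lower the probe by its knob until its tip rests on the bottom of the well, and then push that gauge's lock lever all the way over to its other side. Leave the other gauge's probe at the height where it is.

Things in the scene. Friction and masses are not known exactly. Their poses are not given: they have to be found in the camera images.
- gauge_tip (a point): Lowest point of the probe of the gauge over the mould block: an upright steel rod, 10 mm diameter, that slides up and down in the brass bush at the end of the gauge's arm; tip from 110 down to 5 mm above the table, 4 N of friction, stays where left. Axes: z up; y level from post to probe (post axis 125 mm back along -y); x level, square to the arm, the way the lock lever is pushed.
- gauge_knob (a point): Centre of the dark upright knob, 30 mm diameter and 30 mm high, on top of that rod, 190 mm straight above the tip; it moves with the rod. The fixed stand: 80 mm square foot, post, and a level arm 32 mm wide, its top 155 mm above the table (the bush 159 mm), reaching from the post to the bush. Axes as at gauge_tip.
- gauge_ball (a point): Centre of the black ball (24 mm) at the end of that gauge's lock lever, a 10 mm rod on a level pivot on the post axis, 172 mm above the table; ball 75 mm from pivot. It starts leaning 0.5 rad to the gauge's -x side (unlocked) and swings through upright to a stop leaning 0.5 rad to +x (locked), the ball moving 72 mm. About 1.5 N at the ball moves it; it stays where left.
- gauge_lock (a joint): Angle of that lock lever, rad: 0 unlocked (leaning to gauge -x), 0.5 upright, 1.0 locked at its stop (leaning to gauge +x).
- deep_floor (a point): Centre of the well's bottom in the deep mould block: a loose aluminium block 80 x 80 x 60 mm, about 1 kg, with one round well, 44 mm diameter and 44 mm deep, so this point is 16 mm above the table. Either this or the shallow block stands under the gauge's probe, its well within 8 mm of the probe's line; the other stands under neither gauge, between the two.
- shallow_floor (a point): Centre of the well's bottom in the shallow mould block: the same block outside, the well only 22 mm deep, so that this point is 38 mm above the table.
- spare_knob (a point): Centre of the knob of the other gauge, the same in build, which stands over a flat round aluminium plate (110 mm diameter, 12 mm thick). Its probe must stay at its height.
Mind the look-alikes: they are no part of the job. Leave any brown look-alike of the part that bears shallow_floor alone.

How it is judged:
By the outcome, as a careful person would: the job done as asked, in the order asked, and still so for the second after the job is handed in, with the robot touching nothing.
It also fails if it takes over 38 s, if anything falls off the work surface, if the arm or the gripper's body presses on something with over 40 N, if the wrist force passes 120 N, or if a joint passes its speed limit or range.

## Robot

A 7-joint arm with a two-finger parallel gripper is mounted at the origin on the work surface. World frame = base frame: x ahead of the robot, y to its left, z up, the work surface at z = 0. Lengths are in mm, angles in rad, forces in N, time in s.
With the tool pointing down it reaches from about 400 to 850 mm from the base axis. Payload 4.5 kg.
Tool frame: the origin (TCP) lies at the very end of the fingers, on their centre line; the grasp point (between the pads) lies ctrl.grip_point_offset behind it (ctrl.grip_point_offset is the distance from the TCP to the grasp point, in mm); z points along the fingers, y is the line along which they close (so a half turn about z gives the same grasp; the last joint's range is limited). The gripper opens to 85 mm and grips with 20 to 120 N. Pads are 22 mm wide; open, the fingers measure 114 mm over their backs; the gripper's body (76 mm by 85 mm) begins 54 mm behind the grasp point. The pads swing forward as they close: fully open they stand 13 mm farther back than shut.
Start: joints at [-1.099, 0.689, -0.195, 1.565, 0.157, 0.902, -0.215], TCP at [264.952, 566.087, 231.317] pointing down, gripper open.
Joint ranges: [-3.01, 3.01], [-0.46, 2.08], [-1.47, 1.51], [0.13, 2.56], [-1, 4.14], [0.04, 2.09], [-2.66, 2.66]. Speed limits (rad/s): [2.57, 2.57, 3.14, 3.14, 3.14, 3.14, 3.14].

## Interface

Orientations are given as a unit quaternion [w, x, y, z].
In Python, from station import ctrl gives the robot as it stands. The module is installed in compiled form; this text tells all that it offers.
- The arm moves only by the tool play_rows, never from a script. Its arguments are lists of equal length, an entry for each row: "gripper": the gripper's target within -1 to 1 (shut at 1, half-way at 0, fully open at -1); "linear": the shift along the tool's x, y, z in m, a list of three; "rot": the turn, a rotation vector about the tool's x, y, z in degrees, a list of three. In form: {"gripper": [gripper, ...], "linear": [[tx, ty, tz], ...], "rot": [[rx, ry, rz], ...]}. A call has 1 to 12 rows; each row shifts and turns the commanded pose from where the row before left it, along the tool's axes as they then stand; what a row does not reach is not made up. A row lasts 1/10 s, in which the tool goes at most 50 mm and 8.59 degrees, less where a joint would pass 70% of its speed; a pose out of reach is approached as far as the arm can. A call with a gripper value outside its range is refused whole. The fingers move at their own pace and stop on an object; "squeeze" is the grip in N (left out, the last holds). Time passes only in rows, so rows that do not move let the fingers close. It gives the time, the measured TCP pose, the force, the opening and the grip force at its end, in the units of the state.
- ctrl.get_state(): the state, without advancing time (a new reading comes with each control period).
- ctrl.get_image(name): name is "side" or "top" or "wrist"; returns a dict with "frame" (480x640x3 uint8, red, green, blue), "mtx" (3x3 intrinsics, pixels), "world_from_camera" (4x4, takes a point from camera to world coordinates); the wrist camera has in their place "T_tool_cam" (4x4, takes a point from camera to tool coordinates, whose origin is the TCP and whose axes are the flange's). Camera axes: x right, y up, looking along -z (the intrinsics and any distortion apply to the point x, -y, -z); pixel columns grow to the right and rows downward; lengths in mm; the calibration is good to about 2 mm. A picture is of the moment at which its call begins: read the wrist's pose just before it. There is no depth.
- ctrl.sign_off(): hands the job in; it is judged then, once.
Trained networks look in the newest picture that a camera, given by its name, has taken for a name from the list of things; names that differ only in an ending like _2 or _b are one class to them, and where a whole thing is asked for, a point or a joint stands for the part that bears it (a point fixed in the world has none). Each returns a list of dicts, best first, with "conf" (0 to 1); they miss things now and then, are a little off and sometimes report something else, mostly with a low value. They report only what shows in the picture. A call takes as long as a camera call. They do not tell look-alikes from the thing itself.
- ctrl.trace(camera, query): "pixels" (480x640 bool, what is visible of it) and "pixel" ([row, column] in pixels, amid what is visible of it).
The state is a dict: "clock": time; "joint_pos": joint angles; "qvel": joint speeds; "joint_efforts": joint torques, N m; "tool_pos": TCP position; "eef_rot": TCP orientation; "ft_force": force on the tool from outside, world axes, zero at the start; "moment": the same for the moment, N m; "width": opening from 0.0 (shut) to 1.0 (fully open); "finger_force": force on a finger pad.
Only numpy, scipy, OpenCV 4.12 (cv2) and the standard library are available. Lean on these libraries where they do the work, as an engineer would, in place of code of your own. Each camera call takes 0.05 s, during which the arm holds its last target. There are 200 camera calls.

## Working session

There is one attempt and no reset: what is moved stays moved. The work goes in short steps, Python scripts to look and compute and a tool call to move; the robot and the scene stay as the last step left them, time stands still between calls to the robot, and variables do not carry over. Pictures are saved under pics/ and viewed, at most 10 in all, crops included, and the job is handed in when it is done.

Besides the shell and the picture viewer there is one more tool, called after "Emit:" as name(argument=value, ...) on one line, values as JSON. play_rows: Moves the arm, as the interface text tells. Its arguments: {"type":"object","properties":{"gripper":{"type":"array","items":{"type":"number"}},"linear":{"type":"array","items":{"type":"array","items":{"type":"number"}}},"rot":{"type":"array","items":{"type":"array","items":{"type":"number"}}},"squeeze":{"type":"number"}},"required":["gripper","linear","rot"]}

```bash
mkdir -p pics; cat > h.py <<'E'
import numpy as np, cv2
from station import ctrl
def snap(cam,fn=None):
    im=ctrl.get_image(cam)
    if fn: cv2.imwrite('pics/'+fn,im['frame'][:,:,::-1])
    return im
def ray(im,rc,T=None):
    T=np.array(im['world_from_camera'] if T is None else T);K=np.array(im['mtx'])
    d=np.linalg.inv(K)@[rc[1],rc[0],1.]; d=np.array([d[0],-d[1],-d[2]])
    return T[:3,3],T[:3,:3]@d
def atz(im,rc,z):
    o,d=ray(im,rc); return o+d*(z-o[2])/d[2]
def proj(im,p):
    T=np.linalg.inv(np.array(im['world_from_camera']));q=T[:3,:3]@p+T[:3,3]
    u=np.array(im['mtx'])@[q[0],-q[1],-q[2]];return u[1]/u[2],u[0]/u[2]
def tri(rays):
    A=0;b=0
    for o,d in rays:
        d=d/np.linalg.norm(d);P=np.eye(3)-np.outer(d,d);A=A+P;b=b+P@o
    p=np.linalg.solve(A,b)
    return p,[np.linalg.norm(np.cross(p-o,d/np.linalg.norm(d))) for o,d in rays]
E
python3 - <<'E'
from h import *
np.set_printoptions(precision=1,suppress=True)
print(ctrl.get_state(), ctrl.grip_point_offset)
for c in ['side','top']:
    im=snap(c,c+'0.png'); print(c,im.keys(),np.array(im['mtx']),np.array(im['world_from_camera']))
    for q in ['gauge_knob','gauge_ball','gauge_tip','deep_floor','shallow_floor','spare_knob']:
        print(q,[(round(r['conf'],2),[round(float(x)) for x in r['pixel']],int(r['pixels'].sum())) for r in ctrl.trace(c,q)])
E
```

```text
{'clock': 0.0, 'joint_pos': array([-1.1,  0.7, -0.2,  1.6,  0.2,  0.9, -0.2]), 'qvel': array([ 0.,  0.,  0., -0., -0., -0., -0.]), 'joint_efforts': array([  0. , -54. ,  -1.3, -15.9,   0. ,   0. ,  -0. ]), 'tool_pos': array([264.7, 565.4, 230.5]), 'eef_rot': array([-0. ,  0.2,  1. , -0. ]), 'ft_force': array([-0.3, -1. , -0.3]), 'moment': array([ 0.,  0., -0.]), 'finger_force': 0.0, 'width': 0.9984141229262736} 18.700000000000003
side dict_keys(['frame', 'mtx', 'world_from_camera']) [[465.3   0.  312.6]
 [  0.  465.3 235.2]
 [  0.    0.    1. ]] [[   0.8    0.4   -0.4   77.9]
 [  -0.6    0.6   -0.6 -638.9]
 [  -0.     0.7    0.7  872.9]
 [   0.     0.     0.     1. ]]
gauge_knob [(0.84, [242, 382], 540)]
gauge_ball [(0.71, [301, 431], 249)]
gauge_tip [(0.79, [243, 385], 542)]
deep_floor [(0.69, [315, 368], 1696)]
shallow_floor [(0.93, [297, 269], 1563), (0.71, [280, 328], 1560), (0.24, [314, 372], 1729)]
spare_knob []
top dict_keys(['frame', 'mtx', 'world_from_camera']) [[505.9   0.  311. ]
 [  0.  505.9 231.3]
 [  0.    0.    1. ]] [[   0.     1.    -0.2  358.5]
 [  -1.     0.     0.   -21.6]
 [   0.     0.2    1.  1065.6]
 [   0.     0.     0.     1. ]]
gauge_knob [(0.7, [209, 407], 399)]
gauge_ball [(0.65, [212, 472], 457)]
gauge_tip [(0.28, [238, 379], 1433)]
deep_floor [(0.85, [240, 379], 1513)]
shallow_floor [(0.87, [245, 310], 1611), (0.57, [313, 291], 1597), (0.57, [215, 470], 399)]
spare_knob [(0.58, [208, 116], 532)]
```

View pics/side0.png

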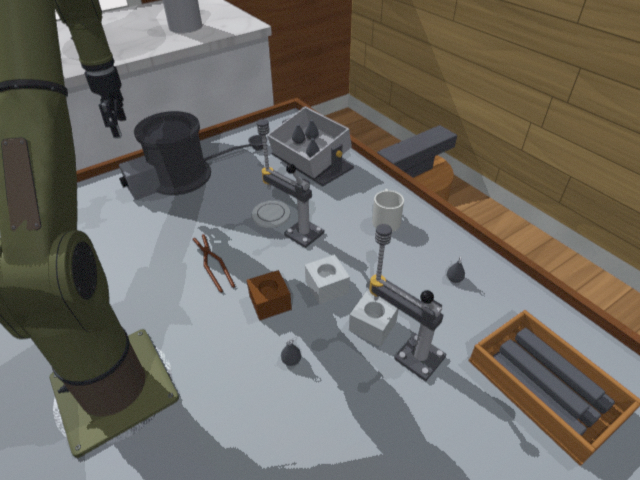

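View pics/top0.png

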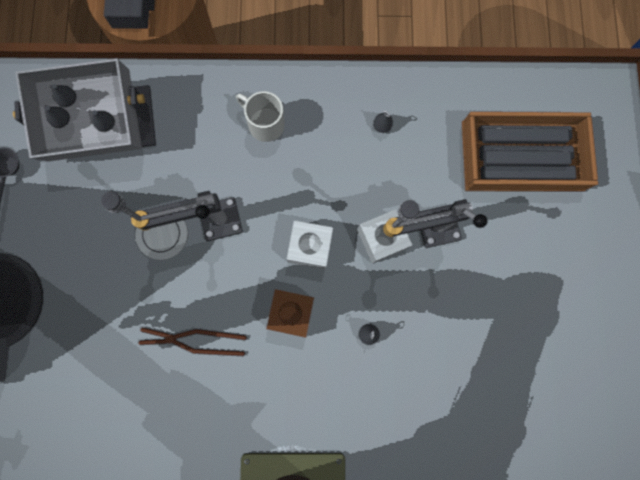

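The gauge over the mould block is the right-hand one: knob at about side (235,383) / top (209,408), ball at side (297,427) / top (220,480). The look-alikes to avoid:
- Spare gauge over the flat plate: side (128,263), top (200,113).
- Free white block: side (275,328).
- Brown block: side (295,269).

Next I'll check this choice in a close crop.

```bash
python3 - <<'E'
import cv2,numpy as np
a=cv2.imread('pics/side0.png')[215:390,330:465];b=cv2.imread('pics/top0.png')[185:275,350:500]
A=cv2.resize(a,None,fx=3.0,fy=3.0,interpolation=cv2.INTER_CUBIC);B=cv2.resize(b,None,fx=2.6,fy=2.6,interpolation=cv2.INTER_CUBIC)
c=np.zeros((525,795,3),np.uint8);c[:,:405]=A;c[:B.shape[0],405:405+B.shape[1]]=B
cv2.imwrite('pics/crop1.png',c)
E
```

```text
(no output)
```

View pics/crop1.png

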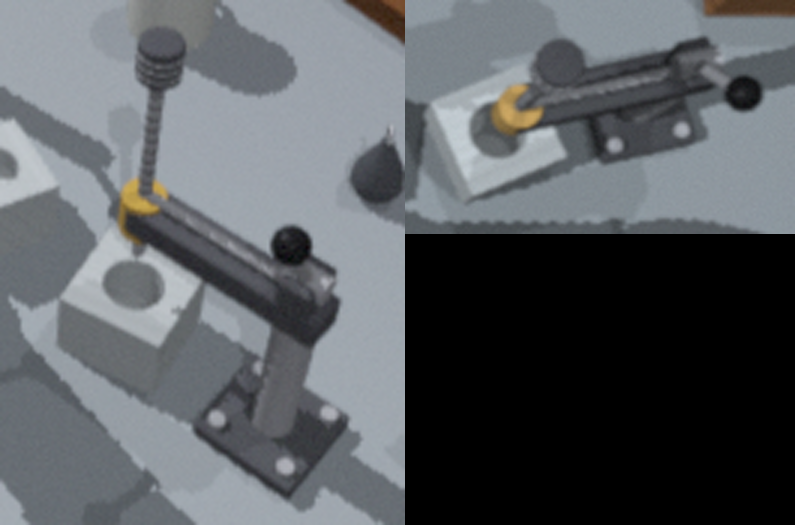

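The crop confirms it: this gauge stands over the white block. Its knob is at crop (160,60), ball at (292,245) and bush at (145,190). The probe tip is just below the bush. Now I'll triangulate.

```bash
python3 - <<'E'
from h import *
from scipy.spatial.transform import Rotation as R
np.set_printoptions(precision=2,suppress=True)
s=snap('side');t=snap('top')
for n,a,b in [('knobtop',(215+40/3,330+162/3),(209.2,409.6)),('ball',(296.7,427.3),(220.8,480)),('bushtop',(278.3,378.3),(185+110/2.6,350+112/2.6))]:
    print(n,*tri([ray(s,a),ray(t,b)]))
for r in ['gauge_knob','gauge_ball']:
  for c,i in (('side',s),('top',t)):
    m=ctrl.trace(c,r)
    if m: ys,xs=np.nonzero(m[0]['pixels']);print(r,c,ys.min(),ys.max(),xs.min(),xs.max())
print('bush z159',atz(s,(278.3,378.3),159),atz(t,(185+110/2.6,350+112/2.6),159))
print('spare knob',tri([ray(s,(124,263)),ray(t,(200,113))]))
for n,a,b in [('freeblk',(271,327),(243,311))]: print(n,atz(s,a,60),atz(t,b,60))
print('well rim',atz(s,(215+286/3,330+134/3),60),atz(t,(185+128/2.6,350+92/2.6),60))
st=ctrl.get_state();q=st['eef_rot'];print(R.from_quat([q[1],q[2],q[3],q[0]]).as_matrix(),st['tool_pos'])
E
```

```text
knobtop [ 531.7  -184.75  296.12] [np.float64(0.26447046924170375), np.float64(0.2644704692415171)]
ball [ 525.74 -315.52  234.99] [np.float64(0.11430132420586238), np.float64(0.11430132420583246)]
bushtop [ 530.5  -183.68  157.7 ] [np.float64(2.2216666610257136), np.float64(2.2216666610258886)]
gauge_knob side 224 300 374 391
gauge_knob top 200 226 394 418
gauge_ball side 290 314 420 440
gauge_ball top 203 227 453 486
bush z159 [ 531.9  -185.21  159.  ] [ 528.26 -182.31  159.  ]
spare knob (array([543.38, 279.07, 292.73]), [np.float64(1.3036474676642908), np.float64(1.3036474676643013)])
freeblk [511.12 -35.19  60.  ] [513.93 -33.61  60.  ]
well rim [ 528.59 -188.81   60.  ] [ 532.5  -183.91   60.  ]
[[-0.91  0.42  0.  ]
 [ 0.42  0.91  0.  ]
 [ 0.    0.   -1.  ]] [264.96 566.12 231.32]
```

Emit:
play_rows(gripper=[1,1,1,1,1,1,1,1,1,1,1,1], linear=[[0,0,-0.042],[0,0,-0.042],[0,0,-0.042],[0,0,-0.042],[-0.028,-0.0285,0],[-0.028,-0.0285,0],[-0.028,-0.0285,0],[-0.028,-0.0285,0],[-0.028,-0.0285,0],[-0.028,-0.0285,0],[-0.028,-0.0285,0],[-0.028,-0.0285,0]], rot=[[0,0,0],[0,0,0],[0,0,0],[0,0,0],[0,0,0],[0,0,0],[0,0,0],[0,0,0],[0,0,0],[0,0,0],[0,0,0],[0,0,0]])

```text
clock: 2.2
tool_pos: [371.4, 263.0, 399.5]
eef_rot: [0.0, 0.217, 0.976, 0.0]
ft_force: [0.9, -0.3, 0.4]
width: -0.002
finger_force: 0.0
```

Emit:
play_rows(gripper=[1,1,1,1,1,1,1,1,1,1,1,1], linear=[[-0.028,-0.0285,0],[-0.028,-0.0285,0],[-0.028,-0.0285,0],[-0.028,-0.0285,0],[-0.028,-0.0285,0],[-0.028,-0.0285,0],[-0.028,-0.0285,0],[-0.028,-0.0285,0],[-0.028,-0.0285,0],[-0.028,-0.0285,0],[-0.028,-0.0285,0],[0,0,0]], rot=[[0,0,0],[0,0,0],[0,0,0],[0,0,0],[0,0,0],[0,0,0],[0,0,0],[0,0,0],[0,0,0],[0,0,0],[0,0,0],[0,0,0]])

```text
clock: 3.4
tool_pos: [517.5, -156.6, 398.9]
eef_rot: [0.001, 0.222, 0.975, -0.002]
ft_force: [-0.5, -0.2, 0.4]
width: -0.0
finger_force: 0.0
```

Emit:
play_rows(gripper=[1,1,1,1,1,1,1,1,1,1], linear=[[0,0,0],[0,0,0],[0,0,0],[0,0,0],[0,0,0],[-0.007,-0.0305,0],[0,0,0.03],[0,0,0.03],[0,0,0.025],[0,0,0]], rot=[[0,0,-7.6],[0,0,-7.6],[0,0,-7.6],[0,0,-7.6],[0,0,-7.6],[0,0,0],[0,0,0],[0,0,0],[0,0,0],[0,0,0]])

```text
clock: 4.4
tool_pos: [528.4, -176.8, 311.2]
eef_rot: [-0.004, -0.113, 0.994, 0.002]
ft_force: [-0.1, 0.4, 0.4]
width: 0.001
finger_force: 0.0
```

```bash
python3 - <<'E'
from h import *
a=snap('side')['frame'][180:330,300:500,::-1];b=snap('top')['frame'][130:280,330:530,::-1]
cv2.imwrite('pics/c2.png',np.hstack([cv2.resize(i,None,fx=2,fy=2,interpolation=cv2.INTER_CUBIC) for i in (a,b)]))
E
```

```text
(no output)
```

View pics/c2.png

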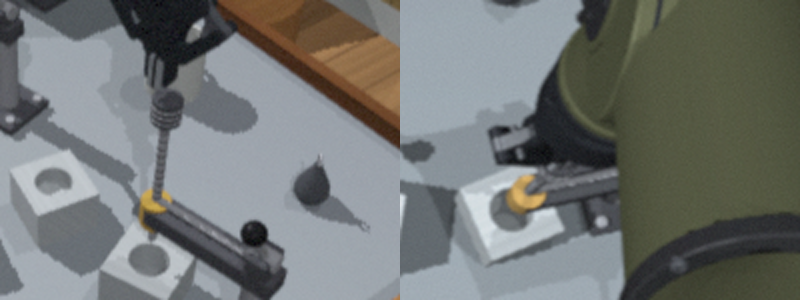

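The closed fingers sit about 8 mm to the +y side of the knob axis, at crop (157,88) against (167,97). I'll correct that and push down gently.

Emit:
play_rows(gripper=[1,1,1,1,1,1,1,1], linear=[[-0.0015,-0.0085,0],[0,0,0],[0,0,0.007],[0,0,0.007],[0,0,0.007],[0,0,0.007],[0,0,0.007],[0,0,0]], rot=[[0,0,0],[0,0,0],[0,0,0],[0,0,0],[0,0,0],[0,0,0],[0,0,0],[0,0,0]])

```text
clock: 5.3
tool_pos: [533.7, -185.7, 278.0]
eef_rot: [-0.001, -0.113, 0.994, 0.0]
ft_force: [0.3, -0.2, -0.9]
width: 0.004
finger_force: 0.0
```

```bash
python3 - <<'E'
from h import *
a=snap('side')['frame'][180:330,300:500,::-1]
cv2.imwrite('pics/c3.png',cv2.resize(a,None,fx=3,fy=3,interpolation=cv2.INTER_CUBIC));print(ctrl.get_state()['tool_pos'])
E
```

```text
[ 533.657102   -185.73834336  278.39991687]
```

View pics/c3.png

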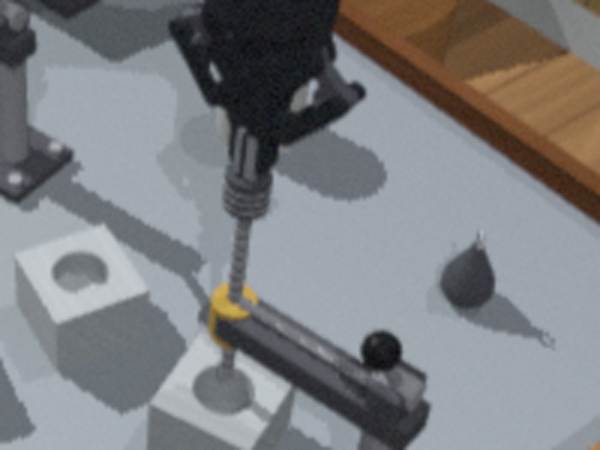

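The knob at crop (247,190) is seated under the fingers and moving down. The tip at (225,372) is in line with the well.

Emit:
play_rows(gripper=[1,1,1,1,1,1], linear=[[0,0,0.006],[0,0,0.006],[0,0,0.006],[0,0,0.006],[0,0,0.004],[0,0,0.004]], rot=[[0,0,0],[0,0,0],[0,0,0],[0,0,0],[0,0,0],[0,0,0]])

```text
clock: 5.95
tool_pos: [534.3, -185.9, 246.9]
eef_rot: [0.0, -0.112, 0.994, 0.0]
ft_force: [0.4, -0.4, 3.1]
width: 0.004
finger_force: 1.4
```

Emit:
play_rows(gripper=[1,1,1,1], linear=[[0,0,0.003],[0,0,0.003],[0,0,0.003],[0,0,0.003]], rot=[[0,0,0],[0,0,0],[0,0,0],[0,0,0]])

```text
clock: 6.35
tool_pos: [534.3, -186.0, 235.1]
eef_rot: [0.0, -0.113, 0.994, 0.0]
ft_force: [0.2, 0.5, 2.1]
width: -0.001
finger_force: 1.4
```

Past the shallow depth without contact, so this is the deep block. I expect contact at about z = 221.

Emit:
play_rows(gripper=[1,1,1,1], linear=[[0,0,0.003],[0,0,0.003],[0,0,0.002],[0,0,0.002]], rot=[[0,0,0],[0,0,0],[0,0,0],[0,0,0]])

```text
clock: 6.75
tool_pos: [534.3, -185.9, 225.1]
eef_rot: [0.0, -0.113, 0.994, 0.0]
ft_force: [0.9, -0.3, 2.0]
width: -0.004
finger_force: 1.3
```

Emit:
play_rows(gripper=[1,1], linear=[[0,0,0.0015],[0,0,0.0015]], rot=[[0,0,0],[0,0,0]])

```text
clock: 6.95
tool_pos: [534.3, -185.9, 222.2]
eef_rot: [0.0, -0.113, 0.994, 0.0]
ft_force: [0.8, -0.1, 2.3]
width: 0.002
finger_force: 1.3
```

Emit:
play_rows(gripper=[1,1], linear=[[0,0,0.001],[0,0,0]], rot=[[0,0,0],[0,0,0]])

```text
clock: 7.15
tool_pos: [534.2, -186.0, 221.1]
eef_rot: [-0.0, -0.113, 0.994, 0.0]
ft_force: [1.6, -0.5, 0.5]
width: -0.002
finger_force: 0.6
```

Emit:
play_rows(gripper=[1,1], linear=[[0,0,0.001],[0,0,0]], rot=[[0,0,0],[0,0,0]])

```text
clock: 7.35
tool_pos: [534.3, -186.0, 220.9]
eef_rot: [0.0, -0.112, 0.994, -0.0]
ft_force: [-0.5, 0.9, 7.2]
width: -0.002
finger_force: 3.4
```

Emit:
play_rows(gripper=[1,1], linear=[[0,0,0.001],[0,0,0]], rot=[[0,0,0],[0,0,0]])

```text
clock: 7.55
tool_pos: [534.3, -186.0, 220.8]
eef_rot: [0.0, -0.112, 0.994, -0.0]
ft_force: [-2.5, 0.8, 12.9]
width: 0.002
finger_force: 6.4
```

The tip is resting on the bottom: z stopped at 220.9 and the force rose to 12.9 N. I'll lift off and go to the -x side of the ball.

Emit:
play_rows(gripper=[1,1,1,1,1,1,1,1,1,1,1,1], linear=[[0,0,-0.01],[0,0,-0.035],[0,0,-0.037],[0.017,-0.025,0],[0.017,-0.025,0],[0.017,-0.025,0],[0.017,-0.025,0],[0.017,-0.025,0],[0,0,0],[0,0,0.03],[0,0,0.03],[0,0,0]], rot=[[0,0,0],[0,0,0],[0,0,0],[0,0,0],[0,0,0],[0,0,0],[0,0,0],[0,0,0],[0,0,0],[0,0,0],[0,0,0],[0,0,0]])

```text
clock: 8.75
tool_pos: [476.6, -324.8, 237.7]
eef_rot: [-0.004, -0.113, 0.994, 0.003]
ft_force: [-0.6, 0.9, -0.7]
width: -0.001
finger_force: 0.0
```

```bash
python3 - <<'E'
from h import *
a=snap('side')['frame'][180:380,320:520,::-1]
cv2.imwrite('pics/c4.png',cv2.resize(a,None,fx=3,fy=3,interpolation=cv2.INTER_CUBIC));print(ctrl.get_state()['tool_pos'])
E
```

```text
[ 478.08815701 -325.58887568  239.89272434]
```

View pics/c4.png

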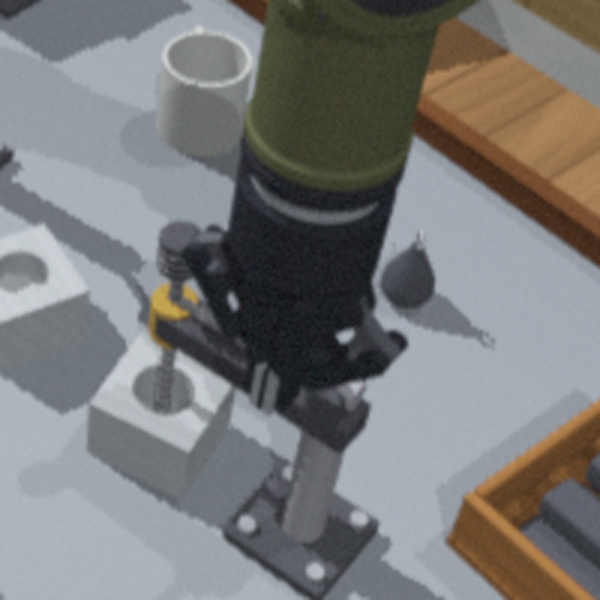

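The rod is in the well, with the knob at crop (180,250), and the fingers stand on the robot side of the lever at (262,385). I'll lower 13 mm and push toward gauge +x.

Emit:
play_rows(gripper=[1,1,1,1,1,1,1,1,1,1,1,1], linear=[[0,0,0.013],[-0.009,0,0],[-0.009,0,0],[-0.008,0,0],[-0.008,0,0],[-0.008,0,0],[-0.008,0,0],[-0.008,0,0],[-0.008,0,0],[-0.008,0,0],[-0.008,0,0],[0,0,0]], rot=[[0,0,0],[0,0,0],[0,0,0],[0,0,0],[0,0,0],[0,0,0],[0,0,0],[0,0,0],[0,0,0],[0,0,0],[0,0,0],[0,0,0]])

```text
clock: 10.0
tool_pos: [560.9, -307.6, 227.9]
eef_rot: [0.001, -0.113, 0.994, 0.0]
ft_force: [-0.5, 0.2, -0.2]
width: -0.003
finger_force: 0.0
```

Emit:
play_rows(gripper=[1,1,1,1], linear=[[-0.004,0,0],[-0.003,0,0],[-0.002,0,0],[0,0,0]], rot=[[0,0,0],[0,0,0],[0,0,0],[0,0,0]])

```text
clock: 10.4
tool_pos: [568.1, -306.4, 228.1]
eef_rot: [-0.0, -0.113, 0.994, 0.0]
ft_force: [-0.6, 0.1, -1.0]
width: 0.003
finger_force: 0.5
```

Emit:
play_rows(gripper=[1,1,1,1], linear=[[-0.002,0,0],[-0.002,0,0],[-0.001,0,0],[0,0,0]], rot=[[0,0,0],[0,0,0],[0,0,0],[0,0,0]])

```text
clock: 10.8
tool_pos: [573.1, -305.4, 228.2]
eef_rot: [0.0, -0.113, 0.994, -0.0]
ft_force: [-1.6, -1.6, -1.3]
width: -0.0
finger_force: 0.7
```

Emit:
play_rows(gripper=[1,1], linear=[[-0.001,0,0],[0,0,0]], rot=[[0,0,0],[0,0,0]])

```text
clock: 11.0
tool_pos: [573.9, -305.2, 228.2]
eef_rot: [-0.0, -0.112, 0.994, 0.0]
ft_force: [-2.0, -0.9, -1.7]
width: -0.005
finger_force: 0.8
```

Emit:
play_rows(gripper=[1,1], linear=[[-0.001,0,0],[0,0,0]], rot=[[0,0,0],[0,0,0]])

```text
clock: 11.2
tool_pos: [574.1, -305.2, 228.2]
eef_rot: [-0.001, -0.112, 0.994, 0.0]
ft_force: [-3.7, -0.9, -0.5]
width: 0.0
finger_force: 2.0
```

Emit:
play_rows(gripper=[1,1], linear=[[-0.001,0,0],[0,0,0]], rot=[[0,0,0],[0,0,0]])

```text
clock: 11.4
tool_pos: [574.2, -305.2, 228.1]
eef_rot: [-0.002, -0.112, 0.994, 0.0]
ft_force: [-6.6, -0.7, -0.0]
width: 0.001
finger_force: 3.0
```

Emit:
play_rows(gripper=[1,1], linear=[[-0.001,0,0],[0,0,0]], rot=[[0,0,0],[0,0,0]])

```text
clock: 11.6
tool_pos: [574.2, -305.2, 228.1]
eef_rot: [-0.003, -0.112, 0.994, 0.0]
ft_force: [-6.9, -1.1, 1.7]
width: -0.0
finger_force: 3.9
```

The lever is at its stop: 574.2 mm holds while the force rises. I'll back off, lift and look.

Emit:
play_rows(gripper=[1,1,1,1,1,1,1,1,1,1], linear=[[0.01,0,0],[0.03,0,0],[0.03,0,0],[0,0,-0.04],[0,0,-0.04],[0,0,-0.04],[0.04,0,-0.01],[0.04,0,0],[0.03,0,0],[0,0,0]], rot=[[0,0,0],[0,0,0],[0,0,0],[0,0,0],[0,0,0],[0,0,0],[0,0,0],[0,0,0],[0,0,0],[0,0,0]])

```text
clock: 12.6
tool_pos: [397.7, -346.9, 359.4]
eef_rot: [0.0, -0.11, 0.994, -0.001]
ft_force: [0.8, 0.1, -0.5]
width: 0.003
finger_force: 0.0
```

```bash
python3 - <<'E'
from h import *
s=snap('side');t=snap('top')
a=s['frame'][100:400,230:500,::-1];b=t['frame'][130:280,330:530,::-1]
o=np.zeros((600,800,3),np.uint8);o[:600,:540]=cv2.resize(a,(540,600));o[:195,540:]=cv2.resize(b,(260,195))
cv2.imwrite('pics/c5.png',o)
print('ball expect',proj(s,np.array([595.7,-298,238])),proj(s,np.array([534,-186,221])))
for q in ['gauge_ball','gauge_knob']:print(q,[(r['conf'],r['pixel']) for r in ctrl.trace('side',q)])
st=ctrl.get_state();print(st['clock'],st['tool_pos'],st['ft_force'])
E
```

```text
ball expect (np.float64(272.28607468899713), np.float64(448.677839448228)) (np.float64(256.8386148129852), np.float64(381.87179059105426))
gauge_ball [(0.97, [294.4, 440.0])]
gauge_knob [(0.66, [307.4, 375.6])]
12.8 [ 403.26563264 -344.12211706  358.65043933] [ 0.50804349 -0.08267576 -0.71311323]
```

View pics/c5.png

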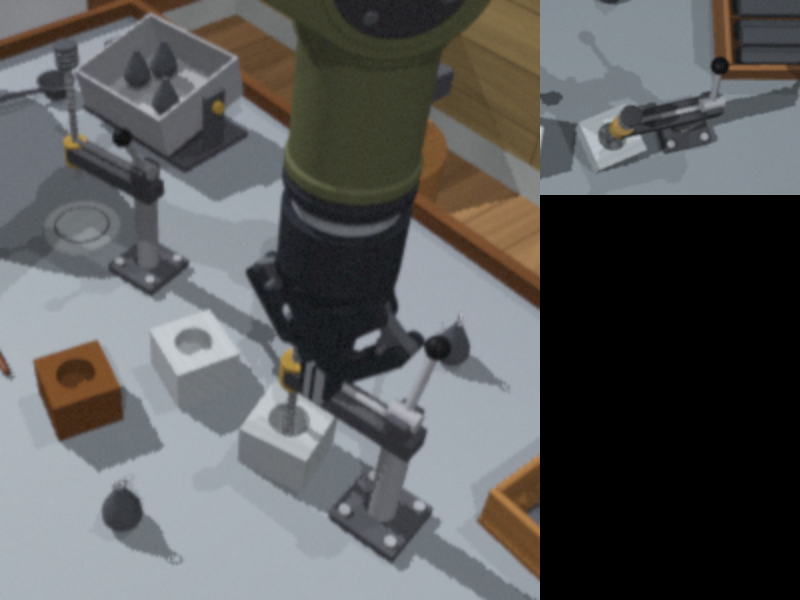

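The ball is at side (274,448), against an expected (272,449) when locked. The probe is down in the well and the spare gauge is unmoved. The robot is clear, so I'm handing in.

```bash
python3 -c "
from station import ctrl
print(ctrl.sign_off())"
```

```text
the job is handed in; nothing more can be done
None
```

The job is handed in at 12.8 s on the robot's clock: the probe rests on the bottom of the deep block's well, that gauge's lock lever is pushed to its stop, and the other gauge was not touched.

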